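# Rack washed brushes by width

## Robot

A 6-joint arm with a two-finger parallel gripper is mounted at the origin on the work surface. World frame = base frame: x ahead of the robot, y to its left, z up, the work surface at z = 0. Lengths are in m, angles in rad, forces in N, time in s.
With the tool pointing down it reaches from about 0.4 to 0.825 m from the base axis. Payload 7 kg.
Tool frame: the origin (TCP) lies on the centre line of the jaws, within the pads' length; the fingertips stand 14 mm ahead of it and the grasp point (between the pads) lies 5 mm behind it; z points along the fingers, y is the line along which they close (so a half turn about z gives the same grasp; the last joint's range is limited). The gripper opens to 88 mm and grips with 3 to 60 N. Pads are 19 mm wide; open, the fingers measure 130 mm over their backs; the gripper's body (78 mm by 193 mm) begins 47 mm behind the grasp point.
Start: joints at [1.437, 0.359, 0.012, 0, -1.224, -0.288], TCP at [0.276, 0.616, 0.241] pointing down, gripper open.
Joint ranges: [-3.07, 3.07], [-1.43, 2.12], [-1.02, 1.25], [-3.03, 1.67], [-3.05, -0], [-3.03, 3.03]. Speed limits (rad/s): [2.39, 2.39, 3.01, 3.14, 3.14, 3.14].

## Interface

Orientations are given as [roll, pitch, yaw] about the fixed x, y, z axes, in that order (R = Rz(yaw) Ry(pitch) Rx(roll)).
In Python, from station import arm gives the robot as it stands.
- The arm moves only by the tool move_arm, never from a script. Its argument "rows" is a list of rows, each an object with "translation": the shift along the tool's x, y, z in cm, a list of three; "rot": the turn, a rotation vector about the tool's x, y, z in degrees, a list of three; "hand": the closure, from 0 (fully open) to 1 (shut). A call has 1 to 8 rows; each row is the pose to reach, as a shift and turn from the pose commanded when the call began, along the tool's axes at that moment; what a row does not reach only later rows make up. A row lasts 1/12 s, in which the tool goes at most 41.7 mm and 7.16 degrees, less where a joint would pass 70% of its speed; a pose out of reach is approached as far as the arm can. A call with a gripper value outside its range is refused whole. The fingers move at their own pace and stop on an object; "squeeze" is the grip in N (left out, the last holds). Time passes only in rows, so rows that repeat a pose let the fingers close. It gives the time, the measured TCP pose, the force, the opening and the grip force at its end, in the units of the state.
- arm.get_state(): the state, without advancing time (a new reading comes with each control period).
- arm.grab_frame(name): name is "scene" or "top" or "wrist"; returns (picture, depth): 420x560x3 uint8, red, green, blue; 420x560 float32, m along the optical axis (not along the pixel's ray), 0 where there is no reading.
- arm.camera_params(name): a dict with "vfov" (degrees; the focal length in pixels is half the picture's height over the tangent of half this angle, whatever the lens; pixels are square), "cx", "cy" (the principal point, pixels), "position" and "orientation" of the camera in the world; the wrist camera has in their place "tool_from_camera" (4x4, takes a point from camera to tool coordinates, whose origin is the TCP and whose axes are the flange's). Camera axes: x right, y down, z forward; pixel columns grow to the right and rows downward; lengths in m; the calibration is good to about 2 mm. A picture is of the moment at which its call begins: read the wrist's pose just before it. camera_params takes no time and is no camera call.
- arm.job_done(): hands the job in; it is judged then, once.
Trained networks look in the newest picture that a camera, given by its name, has taken for a name from the list of things; names that differ only in an ending like _2 or _b are one class to them, and where a whole thing is asked for, a point or a joint stands for the part that bears it (a point fixed in the world has none). Each returns a list of dicts, best first, with "p" (0 to 1); they miss things now and then, are a little off and sometimes report something else, mostly with a low value. They report only what shows in the picture. A call takes as long as a camera call. They do not tell look-alikes from the thing itself.
- arm.search_frame(label, camera): "point" ([x, y, z] in m, in the coordinates of the camera as it stood for that picture, good to about 4 mm: the middle of the surface that is visible of it).
- arm.pinpoint(label, camera): "point" ([x, y, z] in m, in the coordinates of the camera as it stood for that picture, good to about 4 mm: a listed point, or the origin of a listed thing).
The state is a dict: "t": time; "q": joint angles; "qd": joint speeds; "joint_efforts": joint torques, N m; "eef_pos": TCP position; "ee_rot": TCP orientation; "force": force on the tool from outside, world axes, zero at the start; "moment": the same for the moment, N m; "width": finger opening in m; "gripper_force": force on a finger pad.
Only numpy, scipy, OpenCV 4.12 (cv2) and the standard library are available. Lean on these libraries where they do the work, as an engineer would, in place of code of your own. Each camera call takes 0.05 s, during which the arm holds its last target. There are 200 camera calls.

## Task

Lay the four washed flat brushes on the wooden drying rack in order of width, one to a notch: the widest in the end notch on the side where the white mug stands, then step by step narrower to the narrowest at the oil bottle's end. Each lies flat and straight in its notch on both bars, bristles over the white drip tray and the steel ferrule just clear of the front bar. Set them down rather than dropping them, and leave the mug and the bottle standing where they are.

Things in the scene. Friction and masses are not known exactly. Their poses are not given: they have to be found in the camera images.
- brush_50: Widest of four flat brushes: dark red-brown wooden handle, steel ferrule 50 mm wide, 28 long, brown bristles 40 long; all 12 mm thick, lying flat on the board. Origin: underside, mid-width, where handle meets ferrule; x to the bristles (at the start away from the robot), z up. Handle from x = 0 to -166 mm, 20 wide from -26 to -156; grip it near x = -66. 20 to 70 g.
- brush_38: Second widest of four flat brushes: dark red-brown wooden handle, steel ferrule 38 mm wide, 28 long, brown bristles 36 long; all 12 mm thick, lying flat on the board. Origin: underside, mid-width, where handle meets ferrule; x to the bristles (at the start away from the robot), z up. Handle from x = 0 to -166 mm, 18 wide from -26 to -156; grip it near x = -66. 20 to 70 g.
- brush_26: Second narrowest of four flat brushes: dark red-brown wooden handle, steel ferrule 26 mm wide, 28 long, brown bristles 32 long; all 12 mm thick, lying flat on the board. Origin: underside, mid-width, where handle meets ferrule; x to the bristles (at the start away from the robot), z up. Handle from x = 0 to -166 mm, 16 wide from -26 to -156; grip it near x = -66. 20 to 70 g.
- brush_15: Narrowest of four flat brushes: dark red-brown wooden handle, steel ferrule 15 mm wide, 28 long, brown bristles 28 long; all 12 mm thick, lying flat on the board. Origin: underside, mid-width, where handle meets ferrule; x to the bristles (at the start away from the robot), z up. Handle from x = 0 to -166 mm, 14 wide from -26 to -156; grip it near x = -66. 20 to 70 g.
- rack: Fixed wooden rack 298 mm wide (y). Origin at table level midway between two bars along y (x = -42 and +42 mm, 14 thick, open between). Notches in both bars at y = -97.5, -32.5, 32.5, 97.5 mm: floor 40 mm above the table, 26 wide, round teeth to 59.5 mm. White drip tray 11 mm high on the +x (front) side, x = 51 to 150. Aim for brush origins at x = 66 mm, bristles to +x.
- board: Fixed pale plywood drawing board 300 mm (x) by 350 mm (y), 8 mm thick, on which the four brushes lie at the start, side by side about 80 mm apart. Origin: centre of its underside, at table level.
- mug: White rinsing mug, empty, 74 mm across, 85 high, one handle; origin at the centre of its underside. It stands just beyond one far corner of the drip tray, about 200 mm in +x from the rack's origin, level with one of the two end notches: that is the end for the widest brush.
- oil_bottle: Amber glass oil bottle with black cap and paper label, 56 mm across, 120 high; origin at the centre of its underside. It stands just beyond the other far corner of the drip tray.
Not all that is in view belongs to the job. Leave any green look-alike of the brush_50 alone. What is shaped like the brush_15 but turquoise is not meant.

How it is judged:
By the outcome, as a careful person would: the job done as asked, in the order asked, and still so for the second after the job is handed in, with the robot touching nothing.
It also fails if it takes over 96 s, if anything falls off the work surface, if the arm or the gripper's body presses on something with over 40 N, if the wrist force passes 120 N, or if a joint passes its speed limit or range.

## Working session

There is one attempt and no reset: what is moved stays moved. The work goes in short steps, Python scripts to look and compute and a tool call to move; the robot and the scene stay as the last step left them, time stands still between calls to the robot, and variables do not carry over. Pictures are saved under pics/ and viewed, at most 14 in all, crops included, and the job is handed in when it is done.

Besides the shell and the picture viewer there is one more tool, called after ">>>" in YAML: its name, and indented under it one key for each argument. move_arm: Moves the arm, as the interface text tells. Its arguments: {"type":"object","properties":{"rows":{"type":"array","items":{"type":"object","properties":{"translation":{"type":"array","items":{"type":"number"}},"rot":{"type":"array","items":{"type":"number"}},"hand":{"type":"number"}}}},"squeeze":{"type":"number"}},"required":["rows"]}

```bash
mkdir -p pics; ls; cat > h.py <<'E'
import numpy as np, cv2
from scipy.spatial.transform import Rotation as R
from station import arm
def cam(name):
    c=arm.camera_params(name); f=210/np.tan(np.radians(c['vfov'])/2)
    if 'position' in c:
        o=np.array(c['orientation'],float)
        Rm=R.from_euler('xyz',o).as_matrix() if o.size==3 else (o if o.shape==(3,3) else None)
        return f,c['cx'],c['cy'],Rm,np.array(c['position'])
    s=arm.get_state(); T=np.array(c['tool_from_camera'])
    Rt=R.from_euler('xyz',s['ee_rot']).as_matrix()
    return f,c['cx'],c['cy'],Rt@T[:3,:3],Rt@T[:3,3]+np.array(s['eef_pos'])
def cloud(depth,k):
    f,cx,cy,Rm,p=k; v,u=np.mgrid[0:420,0:560]
    P=np.stack([(u-cx)/f*depth,(v-cy)/f*depth,depth],-1)
    return P@Rm.T+p
def w(pt,k): return k[3]@np.array(pt)+k[4]
E
python3 - <<'E'
from h import *
print(arm.get_state()); 
for n in ('top','scene','wrist'): print(n,arm.camera_params(n))
for n in ('top','scene'):
    k=cam(n); im,d=arm.grab_frame(n); np.savez(f'{n}0.npz',im=im,d=d)
    cv2.imwrite(f'pics/{n}0.png',im[...,::-1])
    for l in ['brush_50','brush_38','brush_26','brush_15','rack','board','mug','oil_bottle']:
        for r in arm.pinpoint(l,n): print(n,l,round(r['p'],2),w(r['point'],k).round(3))
E
```

```text
pics
{'t': 0.0, 'q': array([ 1.43709424e+00,  3.59396404e-01,  1.10265735e-02, -3.30949407e-04,
       -1.22408299e+00, -2.88077423e-01]), 'qd': array([ 0.00069224,  0.00052093,  0.00015003, -0.00096442,  0.0017126 ,
        0.00103039]), 'joint_efforts': array([ 1.62910026e-03, -5.82714415e+01,  2.93058836e+01,  6.99696198e+00,
        6.97512121e-03, -1.62443766e-04]), 'eef_pos': array([0.27618572, 0.61539092, 0.23960591]), 'ee_rot': array([ 3.13991602e+00, -1.72380160e-04, -4.21892084e-01]), 'force': array([-0.69110331,  0.19154753,  0.59388368]), 'moment': array([-0.08911194, -0.04113495, -0.01238755]), 'gripper_force': 0.0, 'width': 0.08730393299151289}
top {'vfov': 51.022306297133746, 'cx': 275.9130819204854, 'cy': 216.12689702597268, 'position': array([0.38106658, 0.0062606 , 1.25248148]), 'orientation': array([-3.01271288, -0.01090473, -1.57894039])}
scene {'vfov': 56.72781946358517, 'cx': 281.56703640426934, 'cy': 207.56282489973214, 'position': array([ 1.25059635, -0.01400441,  1.09855941]), 'orientation': array([-2.55716941, -0.01154578,  1.57529993])}
wrist {'vfov': 61.94
[... 2261 characters left out ...]
009]
scene brush_26 0.83 [ 0.88   0.164 -0.002]
scene brush_26 0.77 [0.567 0.341 0.012]
scene brush_26 0.7 [ 0.223 -0.196 -0.002]
scene brush_26 0.67 [0.569 0.18  0.01 ]
scene brush_26 0.66 [0.572 0.098 0.01 ]
scene brush_26 0.56 [ 0.191  0.338 -0.001]
scene brush_15 0.9 [0.549 0.262 0.009]
scene brush_15 0.83 [ 0.88   0.164 -0.002]
scene brush_15 0.77 [0.567 0.341 0.012]
scene brush_15 0.7 [ 0.223 -0.196 -0.002]
scene brush_15 0.67 [0.569 0.18  0.01 ]
scene brush_15 0.66 [0.572 0.098 0.01 ]
scene brush_15 0.56 [ 0.191  0.338 -0.001]
scene rack 0.58 [ 0.483 -0.228  0.003]
scene board 0.62 [ 0.518  0.214 -0.004]
scene mug 0.79 [ 0.666 -0.354 -0.001]
scene oil_bottle 0.7 [ 0.705 -0.176  0.003]
```

View top.

View pics/top0.png

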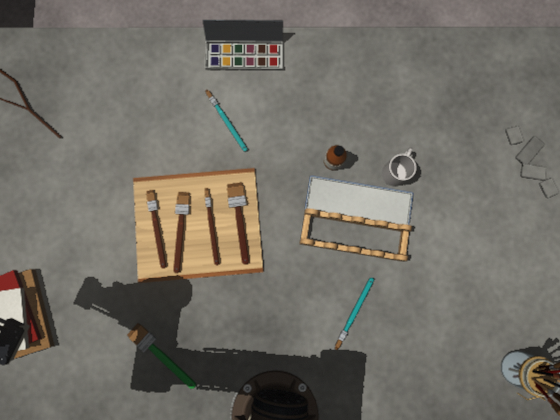

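```bash
python3 - <<'E'
from h import *
z=np.load('top0.npz'); im,d=z['im'],z['d']; k=cam('top'); P=cloud(d,k)
P[d==0]=np.nan
H=P[...,2]
print('board z',np.nanmedian(H[(abs(P[...,0]-.5)<.12)&(abs(P[...,1]-.215)<.16)]))
for cy in (.099,.183,.258,.34):
    for a,b,n in ((-.15,-.03,'handle'),(.003,.026,'ferr'),):
        pass
# colour segmentation on board: pixel differs from board
m=(abs(P[...,0]-.53)<.18)&(abs(P[...,1]-.215)<.2)
hsv=cv2.cvtColor(im,cv2.COLOR_RGB2HSV)
for p in [(.52,.099),(.58,.099),(.62,.099),(.45,.14)]:
    i=np.nanargmin((P[...,0]-p[0])**2+(P[...,1]-p[1])**2); print(p,im.reshape(-1,3)[i],hsv.reshape(-1,3)[i],H.flat[i])
# rack tall points
r=(abs(P[...,0]-.486)<.12)&(abs(P[...,1]+.233)<.2)&(H>.048)
n,l,s,c=cv2.connectedComponentsWithStats(r.astype(np.uint8))
for i in range(1,n):
    q=P[l==i]
    if len(q)>8: print(len(q),q.mean(0).round(4),q.min(0).round(3),q.max(0).round(3))
cv2.imwrite('pics/topcrop.png',cv2.resize(im[60:330,60:340][...,::-1],None,fx=2.2,fy=2.2,interpolation=cv2.INTER_CUBIC))
E
```

```text
board z 0.00879683839637424
(0.52, 0.099) [82 44 32] [  7 155  82] 0.020997438948664238
(0.58, 0.099) [130 130 130] [  0   0 130] 0.01749628062527231
(0.62, 0.099) [136  99  61] [ 15 141 136] 0.018355681591219142
(0.45, 0.14) [190 158 111] [ 18 106 190] 0.00684433621064251
67 [ 0.5482 -0.1062  0.0553] [ 0.539 -0.125  0.048] [ 0.556 -0.088  0.063]
64 [ 0.537  -0.1702  0.0556] [ 0.53  -0.188  0.048] [ 0.544 -0.154  0.063]
64 [ 0.5257 -0.2343  0.0557] [ 0.518 -0.251  0.048] [ 0.533 -0.218  0.063]
66 [ 0.5149 -0.2965  0.0558] [ 0.507 -0.314  0.049] [ 0.524 -0.281  0.062]
64 [ 0.5034 -0.3603  0.0562] [ 0.495 -0.378  0.049] [ 0.512 -0.344  0.062]
67 [ 0.4658 -0.0917  0.0556] [ 0.459 -0.109  0.048] [ 0.473 -0.073  0.063]
59 [ 0.4547 -0.155   0.0559] [ 0.447 -0.172  0.048] [ 0.462 -0.139  0.063]
61 [ 0.4433 -0.2193  0.0557] [ 0.436 -0.238  0.048] [ 0.45  -0.204  0.061]
63 [ 0.4324 -0.2824  0.0561] [ 0.425 -0.3    0.049] [ 0.439 -0.267  0.065]
62 [ 0.4212 -0.347   0.0556] [ 0.413 -0.366  0.049] [ 0.43  -0.332  0.062]
```

```bash
cat >> h.py <<'E'
def plane(k,uv,z):
    f,cx,cy,Rm,p=k; uv=np.atleast_2d(uv).astype(float)
    r=np.c_[(uv[:,0]-cx)/f,(uv[:,1]-cy)/f,np.ones(len(uv))]@Rm.T
    return p+r*((z-p[2])/r[:,2])[:,None]
def proj(k,X):
    f,cx,cy,Rm,p=k; c=(np.atleast_2d(X)-p)@Rm
    return np.c_[f*c[:,0]/c[:,2]+cx, f*c[:,1]/c[:,2]+cy]
def brush(im,k,o,yaw,ztop,it=3):
    """refine brush pose by rectifying around the guess (1 px = 0.5 mm): returns origin,yaw,ferrule width"""
    for _ in range(it):
        c,s=np.cos(yaw),np.sin(yaw)
        X,Y=np.meshgrid(np.arange(-.19,.09,.0005),np.arange(-.036,.0361,.0005),indexing='ij')
        W=np.stack([o[0]+c*X-s*Y,o[1]+s*X+c*Y,0*X+ztop],-1)
        uv=proj(k,W.reshape(-1,3)).reshape(X.shape+(2,)).astype(np.float32)
        rec=cv2.remap(im,uv[...,0],uv[...,1],cv2.INTER_LINEAR)
        hsv=cv2.cvtColor(rec,cv2.COLOR_RGB2HSV).astype(int)
        V,S=hsv[...,2],hsv[...,1]
        dark=((rec[...,0].astype(int)<110)&(S>110)&(abs(Y)<.016)).astype(np.uint8)
        fer=((S<60)&(V>80)).astype(np.uint8)
        def big(m):
            n,l,st,_=cv2.connectedComponentsWithStats(m)
            return l==1+np.argmax(st[1:,4]) if n>1 else m>0
        dark=big(dark&((X>-.175)&(X<.01)).astype(np.uint8)); fer=big(fer)
        rows=(X[:,0]>-.15)&(X[:,0]<-.03)
        cx=[];cy=[]
        for i in np.where(rows)[0]:
            if dark[i].any(): cx.append(X[i,0]); cy.append(Y[i][dark[i]].mean())
        a,b=np.polyfit(cx,cy,1)
        fx=X[fer]; x0,x1=np.percentile(fx,[2,98]); fw=np.median(fer[(X[:,0]>x0+.004)&(X[:,0]<x1-.004)].sum(1))*.0005
        xo=(x0+x1)/2-.014
        back=X[dark].min()
        o=o+np.array([c*xo-s*(a*xo+b),s*xo+c*(a*xo+b)]); yaw+=np.arctan(a)
    return o,yaw,fw,x1-x0,back-xo,rec,len(cx)
E
python3 - <<'E'
from h import *
z=np.load('top0.npz'); im=z['im']; k=cam('top')
recs=[]
for o,tail in (((.573,.099),(237,262)),((.568,.183),(217,262)),((.55,.258),(178,270)),((.566,.34),(163,264))):
    o=np.array(o); t=plane(k,tail,.02)[0,:2]; yaw=np.arctan2(*(o-t)[::-1])
    r=brush(im,k,o,yaw,.020); recs.append(r[5]); print(r[0].round(4),np.degrees(r[1]).round(2),[round(float(x),4) for x in r[2:5]],r[6])
cv2.imwrite('pics/rec0.png',cv2.resize(np.hstack(recs)[::-1,:,::-1],(580,560)))
E
```

```text
[0.5707 0.0992] 8.14 [0.0515, 0.028, -0.1645] 240
[0.5695 0.1802] 8.4 [0.0165, 0.027, -0.165] 240
[0.5492 0.2561] -4.08 [0.0395, 0.0275, -0.1638] 240
[0.5605 0.3372] 11.75 [0.0275, 0.028, -0.1645] 240
```

View pics/rec0.png

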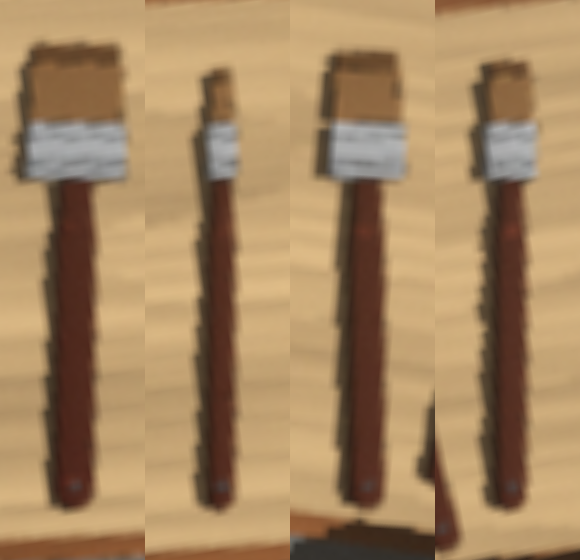

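```bash
cat >> h.py <<'E'
def rel(p,yaw_deg):
    """shift (cm) and rotvec (deg) in tool axes from now to pose p, pointing down at yaw"""
    s=arm.get_state(); Rt=R.from_euler('xyz',s['ee_rot']); Rg=R.from_euler('xyz',[np.pi,0,np.radians(yaw_deg)])
    d=Rt.inv().apply(np.array(p)-s['eef_pos'])*100; a=(Rt.inv()*Rg).as_rotvec(degrees=True)
    print('shift',d.round(2),'rot',a.round(2),'rows',round(np.linalg.norm(d)/4.17,1))
E
python3 - <<'E'
from h import *
rel((.52,.2,.24),8)
E
```

```text
shift [39.25 27.96  0.06] rot [ -0.    -0.   -32.17] rows 11.6
```

>>> move_arm:
  rows:
    - {"translation": [3.2,2.2,0],"rot": [0,0,-4],"hand": 0.55}
    - {"translation": [6.5,4.6,0],"rot": [0,0,-8],"hand": 0.55}
    - {"translation": [9.8,7,0],"rot": [0,0,-12],"hand": 0.55}
    - {"translation": [13.1,9.3,0],"rot": [0,0,-16],"hand": 0.55}
    - {"translation": [16.4,11.7,0],"rot": [0,0,-20],"hand": 0.55}
    - {"translation": [19.7,14,0],"rot": [0,0,-24],"hand": 0.55}
    - {"translation": [23,16.4,0],"rot": [0,0,-28],"hand": 0.55}
    - {"translation": [26.3,18.7,0],"rot": [0,0,-32],"hand": 0.55}
  squeeze: 25

```text
t: 1.57
eef_pos: [0.4403, 0.3357, 0.241]
ee_rot: [-3.141, -0.001, 0.141]
force: [0.6, -0.7, -0.7]
width: 0.0419
gripper_force: 0.0
```

```bash
python3 - <<'E'
from h import *
rel((.52,.2,.24),8)
E
```

```text
shift [ 5.99 14.55  0.09] rot [-0.03 -0.03  0.05] rows 3.8
```

>>> move_arm:
  rows:
    - {"translation": [1.5,3.6,0],"rot": [0,0,0],"hand": 0.55}
    - {"translation": [3,7.3,0],"rot": [0,0,0],"hand": 0.55}
    - {"translation": [4.5,10.9,0],"rot": [0,0,0],"hand": 0.55}
    - {"translation": [6,14.5,0],"rot": [0,0,0],"hand": 0.55}
    - {"translation": [6,14.5,0],"rot": [0,0,0],"hand": 0.55}
    - {"translation": [6,14.5,0],"rot": [0,0,0],"hand": 0.55}

```text
t: 2.07
eef_pos: [0.5198, 0.2001, 0.2406]
ee_rot: [3.142, -0.0, 0.133]
force: [0.1, 0.2, 0.3]
width: 0.0393
gripper_force: 0.0
```

```bash
python3 - <<'E'
from h import *
k=cam('wrist'); im,d=arm.grab_frame('wrist'); np.savez('w1.npz',im=im,d=d,Rm=k[3],p=k[4])
cv2.imwrite('pics/w1.png',im[...,::-1])
print(arm.get_state()['eef_pos'],arm.get_state()['ee_rot'])
recs=[]
for o,y in (((.571,.099),8.1),((.5695,.18),8.4),((.549,.256),-4.1),((.5605,.337),11.7)):
    try:
        r=brush(im,k,np.array(o),np.radians(y),.020); recs.append(r[5]); print(r[0].round(4),np.degrees(r[1]).round(2),[round(float(x),4) for x in r[2:5]],r[6])
    except Exception as e: print(e)
P=cloud(d,k); print('board z',np.nanmedian(P[...,2][(abs(P[...,0]-.5)<.1)&(abs(P[...,1]-.215)<.15)&(d>0)]))
canvas=np.hstack(recs)[::-1,:,::-1]
cv2.imwrite('pics/w1b.png',np.hstack([cv2.resize(canvas,(360,420)),im[:,:,::-1][:, ::1][:, 60:500]]))
E
```

```text
[0.51925911 0.20124151 0.24057882] [-3.14144668e+00 -3.99077759e-05  1.34429656e-01]
[0.4055 0.0672] 4.33 [0.026, 0.057, -0.084] 108
[0.5694 0.1825] 8.5 [0.0165, 0.0275, -0.1623] 240
[0.3758 0.2951] 6.85 [0.0185, 0.0565, -0.0843] 126
[0.5613 0.3355] 10.92 [0.027, 0.027, -0.1595] 240
board z 0.305655512546009
```

View pics/w1b.png

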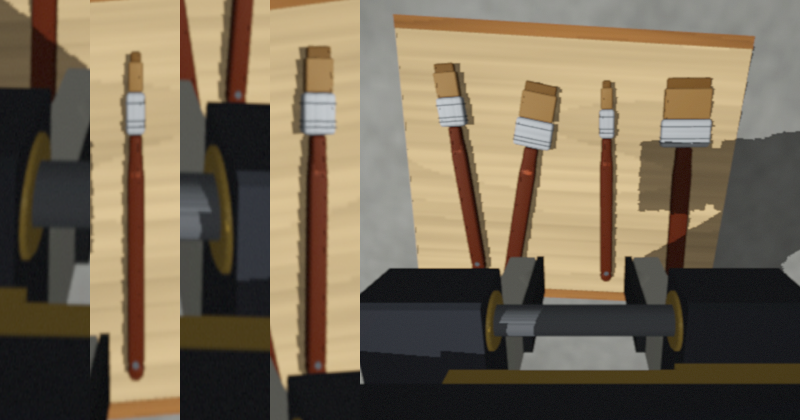

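```bash
python3 - <<'E'
from h import *
rel((.5054,.0898,.0250),8.1)
E
```

```text
shift [-2.87 10.86 21.56] rot [-0.01 -0.   -0.4 ] rows 5.8
```

>>> move_arm:
  rows:
    - {"translation": [-1.5,3,2],"rot": [0,0,0],"hand": 0.55}
    - {"translation": [-2.5,6.5,4],"rot": [0,0,0],"hand": 0.55}
    - {"translation": [-2.9,9.5,6.5],"rot": [0,0,-0.4],"hand": 0.55}
    - {"translation": [-2.9,10.9,10],"rot": [0,0,-0.4],"hand": 0.55}
    - {"translation": [-2.9,10.9,13.8],"rot": [0,0,-0.4],"hand": 0.55}
    - {"translation": [-2.9,10.9,17],"rot": [0,0,-0.4],"hand": 0.55}
    - {"translation": [-2.9,10.9,19],"rot": [0,0,-0.4],"hand": 0.55}
    - {"translation": [-2.9,10.9,19],"rot": [0,0,-0.4],"hand": 0.55}

```text
t: 2.78
eef_pos: [0.5022, 0.0898, 0.0467]
ee_rot: [3.139, 0.007, 0.144]
force: [-0.2, -0.0, -0.2]
width: 0.0393
gripper_force: 0.0
```

```bash
python3 - <<'E'
from h import *
k=cam('wrist'); im,d=arm.grab_frame('wrist')
cv2.imwrite('pics/w2.png',im[...,::-1])
rel((.5054,.0898,.0250),8.1)
E
```

```text
shift [0.18 0.09 2.4 ] rot [0.1  0.24 0.23] rows 0.6
```

View pics/w2.png

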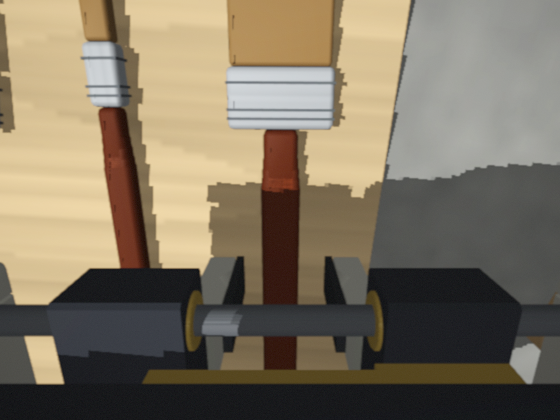

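>>> move_arm:
  rows:
    - {"translation": [0.2,0.1,1.2],"rot": [0,0,0],"hand": 0.55}
    - {"translation": [0.2,0.1,2.15],"rot": [0,0,0],"hand": 0.55}
    - {"translation": [0.2,0.1,2.15],"rot": [0,0,0],"hand": 0.55}
    - {"translation": [0.2,0.1,2.15],"rot": [0,0,0],"hand": 0.9}
    - {"translation": [0.2,0.1,2.15],"rot": [0,0,0],"hand": 0.9}
    - {"translation": [0.2,0.1,2.15],"rot": [0,0,0],"hand": 0.9}
    - {"translation": [0.2,0.1,2.15],"rot": [0,0,0],"hand": 0.9}
  squeeze: 25

```text
t: 3.42
eef_pos: [0.5077, 0.0898, 0.0299]
ee_rot: [-3.141, -0.001, 0.144]
force: [-1.0, 0.1, 4.5]
width: 0.019
gripper_force: 25.0
```

```bash
python3 - <<'E'
from h import *
for i in range(3):
    k=cam('wrist'); im,d=arm.grab_frame('wrist'); s=arm.get_state(); print(s['eef_pos'],s['ee_rot'],s['force'],s['width'])
cv2.imwrite('pics/w3.png',im[...,::-1])
E
```

```text
[0.50768537 0.08976979 0.02988294] [-3.14106655e+00 -1.41030369e-03  1.43915782e-01] [-1.84315483  1.02183309  4.43296005] 0.019323290558814838
[0.50768114 0.08976264 0.02988422] [-3.14107611e+00 -1.38993763e-03  1.43916310e-01] [-1.76259924  2.1003916   5.97257418] 0.019447426307037326
[0.50768092 0.08974709 0.02987152] [-3.14110692e+00 -1.33042654e-03  1.43860072e-01] [-1.86161636  1.16493264  6.29035814] 0.019409995605414003
```

>>> move_arm:
  rows:
    - {"translation": [0,0,0],"rot": [0,0,0],"hand": 0.65}
    - {"translation": [0,0,0],"rot": [0,0,0],"hand": 0.65}
    - {"translation": [-0.2,0,0.3],"rot": [0,0,0],"hand": 0.65}
    - {"translation": [-0.2,0,0.4],"rot": [0,0,0],"hand": 0.65}
    - {"translation": [-0.2,0,0.4],"rot": [0,0,0],"hand": 0.9}
    - {"translation": [-0.2,0,0.4],"rot": [0,0,0],"hand": 0.9}
    - {"translation": [-0.2,0,0.4],"rot": [0,0,0],"hand": 0.9}

```text
t: 4.15
eef_pos: [0.5051, 0.0891, 0.0249]
ee_rot: [3.141, 0.0, 0.144]
force: [-0.2, 0.4, -0.7]
width: 0.0199
gripper_force: 25.0
```

```bash
python3 - <<'E'
from h import *
k=cam('wrist'); im,d=arm.grab_frame('wrist'); s=arm.get_state(); print(s['eef_pos'],s['ee_rot'],s['force'],s['width'])
r=brush(im,k,np.array([.5707,.0992]),np.radians(8.1),.02,1);print(r[:5])
E
```

```text
[0.50516399 0.08908348 0.02493717] [3.14144637e+00 2.88938719e-04 1.43688010e-01] [ 0.399394    0.21896887 -1.04379479] 0.019592812633768303
(array([0.57107682, 0.09832659]), np.float64(0.1425474807397755), np.float64(0.0495), np.float64(0.026500000000000024), np.float64(-0.07775000000000008))
```

>>> move_arm:
  rows:
    - {"translation": [0,0,-1],"rot": [0,0,0],"hand": 0.9}
    - {"translation": [0,0,-3.5],"rot": [0,0,0],"hand": 0.9}
    - {"translation": [0,0,-7.5],"rot": [0,0,0],"hand": 0.9}
    - {"translation": [0,0.5,-11.5],"rot": [0,0,0],"hand": 0.9}
    - {"translation": [0,2.5,-14],"rot": [0,0,3],"hand": 0.9}

```text
t: 4.62
eef_pos: [0.5102, 0.0658, 0.17]
ee_rot: [-3.14, -0.005, 0.095]
force: [1.5, 1.0, 0.6]
width: 0.0197
gripper_force: 25.0
```

```bash
python3 - <<'E'
from h import *
rel((.4678,-.3223,.165),-10)
E
```

```text
shift [-7.89 38.24  0.41] rot [-0.1  -0.27 15.42] rows 9.4
```

>>> move_arm:
  rows:
    - {"translation": [-0.8,3,0],"rot": [0,0,2],"hand": 0.9}
    - {"translation": [-1.6,7,0],"rot": [0,0,4],"hand": 0.9}
    - {"translation": [-2.4,11,0],"rot": [0,0,6],"hand": 0.9}
    - {"translation": [-3.3,15,0],"rot": [0,0,8],"hand": 0.9}
    - {"translation": [-4.1,19,0],"rot": [0,0,10],"hand": 0.9}
    - {"translation": [-5,23,0],"rot": [0,0,12],"hand": 0.9}
    - {"translation": [-5.8,27,0],"rot": [0,0,14],"hand": 0.9}
    - {"translation": [-6.6,31,0],"rot": [0,0,15.4],"hand": 0.9}

```text
t: 5.28
eef_pos: [0.4707, -0.2522, 0.1662]
ee_rot: [-3.142, -0.001, -0.179]
force: [0.8, 0.1, -0.6]
width: 0.0197
gripper_force: 25.0
```

```bash
python3 - <<'E'
from h import *
rel((.4678,-.3223,.15),-10)
E
```

```text
shift [0.97 6.95 1.62] rot [-0.   -0.06 -0.26] rows 1.7
```

>>> move_arm:
  rows:
    - {"translation": [0.4,3,0.5],"rot": [0,0,-0.2],"hand": 0.9}
    - {"translation": [0.7,5.5,1],"rot": [0,0,-0.2],"hand": 0.9}
    - {"translation": [1,7,1.6],"rot": [0,0,-0.2],"hand": 0.9}
    - {"translation": [1,7,1.6],"rot": [0,0,-0.2],"hand": 0.9}
    - {"translation": [1,7,1.6],"rot": [0,0,-0.2],"hand": 0.9}

```text
t: 5.7
eef_pos: [0.4682, -0.3216, 0.1491]
ee_rot: [-3.141, 0.001, -0.176]
force: [0.1, 0.5, 0.4]
width: 0.0197
gripper_force: 25.0
```

```bash
cat >> h.py <<'E'
def teeth(P):
    r=(abs(P[...,0]-.486)<.12)&(abs(P[...,1]+.233)<.2)&(P[...,2]>.046)&(P[...,2]<.066)
    n,l,s,c=cv2.connectedComponentsWithStats(r.astype(np.uint8))
    C=np.array([.4847,-.2263]); cr=np.array([[.9848,-.1736],[.1736,.9848]])
    for i in range(1,n):
        q=P[l==i]
        if len(q)>60:
            b=(q[:,:2]-C)@cr.T; print(len(q),'rack x',(b.min(0)[0],b.max(0)[0]),'y',b.min(0)[1].round(4),b.max(0)[1].round(4),'z',q[:,2].max().round(4))
E
python3 - <<'E'
from h import *
k=cam('wrist'); im,d=arm.grab_frame('wrist'); np.savez('w4.npz',im=im,d=d,Rm=k[3],p=k[4])
cv2.imwrite('pics/w4.png',im[...,::-1]); P=cloud(d,k); P[d==0]=0
s=arm.get_state(); print(s['eef_pos'],s['ee_rot'])
teeth(P); rel((.4678,-.3223,.0565),-10)
E
```

```text
[ 0.46849569 -0.32099756  0.14938795] [-3.14148408e+00  2.71366043e-04 -1.74878084e-01]
1098 rack x (np.float64(0.0361405561977977), np.float64(0.049903336197933024)) y 0.0445 0.0804 z 0.0602
1086 rack x (np.float64(0.03631261194579617), np.float64(0.04989569807749577)) y -0.0202 0.0153 z 0.0605
1038 rack x (np.float64(0.03612763066574854), np.float64(0.04989435223584995)) y -0.0827 -0.0485 z 0.0607
1084 rack x (np.float64(0.03619521229917452), np.float64(0.0498368725165282)) y -0.1493 -0.1133 z 0.0605
210 rack x (np.float64(-0.04736150320751535), np.float64(-0.03354002782583944)) y 0.1097 0.1216 z 0.053
988 rack x (np.float64(-0.04788574655949008), np.float64(-0.033421695167184726)) y 0.0447 0.0806 z 0.0601
336 rack x (np.float64(-0.03928041179809841), np.float64(-0.03325278452893927)) y -0.0201 0.0152 z 0.0582
90 rack x (np.float64(-0.03915384899767676), np.float64(-0.03371315580267244)) y -0.1487 -0.1387 z 0.057
shift [-0.04  0.14  9.29] rot [-0.01  0.02 -0.02] rows 2.2
```

View pics/w4.png

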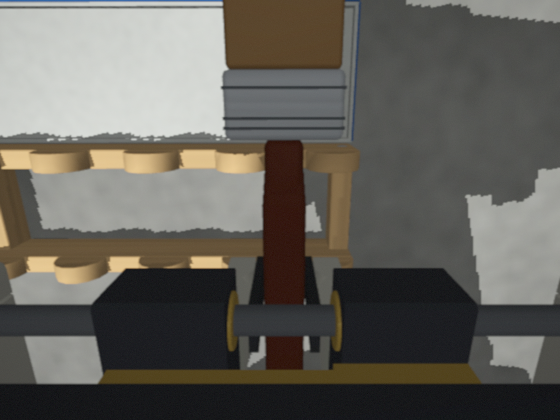

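```bash
cat >> h.py <<'E'
def notch(i,off=.066):
    """tool xy over notch i (0=mug end), off = origin ahead of tool"""
    C=np.array([.4854,-.2283]); x=.066-off; y=-.0975+.065*i
    return C+np.array([x*.9848+y*.1736,-x*.1736+y*.9848])
E
python3 - <<'E'
from h import *
p=notch(0,.0662); print(p); rel((*p,.0575),-10)
E
```

```text
[ 0.46827704 -0.32428328]
shift [0.04 0.33 9.19] rot [-0.01  0.02 -0.02] rows 2.2
```

>>> move_arm:
  rows:
    - {"translation": [0.05,0.2,3],"rot": [0,0,0],"hand": 0.9}
    - {"translation": [0.05,0.3,6],"rot": [0,0,0],"hand": 0.9}
    - {"translation": [0.05,0.3,6.7],"rot": [0,0,0],"hand": 0.9}
    - {"translation": [0.05,0.3,6.7],"rot": [0,0,0],"hand": 0.9}
    - {"translation": [0.05,0.3,6.7],"rot": [0,0,0],"hand": 0.9}

```text
t: 6.17
eef_pos: [0.4694, -0.3236, 0.0831]
ee_rot: [3.141, -0.0, -0.173]
force: [0.6, -0.4, 0.2]
width: 0.0195
gripper_force: 25.0
```

```bash
python3 - <<'E'
from h import *
p=notch(0,.0662); k=cam('wrist'); im,d=arm.grab_frame('wrist'); cv2.imwrite('pics/w5.png',im[...,::-1])
P=cloud(d,k); P[d==0]=0; teeth(P); rel((*p,.0575),-10)
E
```

```text
293 rack x (np.float64(0.035788211318098485), np.float64(0.04976234385201505)) y 0.0437 0.0496 z 0.0523
2036 rack x (np.float64(0.03613960949479795), np.float64(0.05008789268898422)) y -0.0204 0.0161 z 0.0607
1973 rack x (np.float64(0.036259318959862945), np.float64(0.0499402494307435)) y -0.0851 -0.0487 z 0.0607
1961 rack x (np.float64(0.035838546744768475), np.float64(0.04997160296975228)) y -0.1493 -0.1133 z 0.0605
shift [-0.17  0.06  2.63] rot [ 0.04 -0.11  0.11] rows 0.6
```

View pics/w5.png

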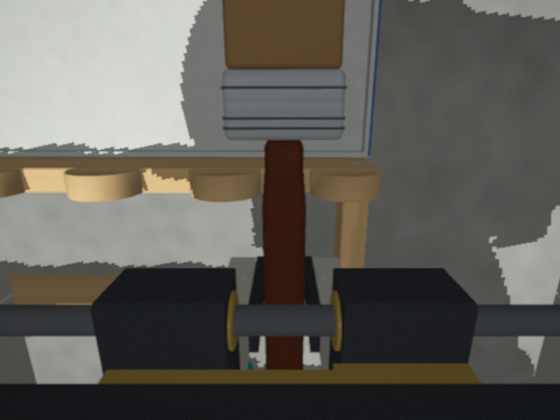

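>>> move_arm:
  rows:
    - {"translation": [-0.15,0.05,1],"rot": [0,0,0.1],"hand": 0.9}
    - {"translation": [-0.15,0.05,2],"rot": [0,0,0.1],"hand": 0.9}
    - {"translation": [-0.15,0.05,2.6],"rot": [0,0,0.1],"hand": 0.9}
    - {"translation": [-0.15,0.05,2.6],"rot": [0,0,0.1],"hand": 0.9}
    - {"translation": [-0.15,0.05,2.6],"rot": [0,0,0.1],"hand": 0.9}

```text
t: 6.63
eef_pos: [0.4671, -0.3242, 0.0557]
ee_rot: [-3.142, 0.0, -0.176]
force: [0.8, 0.1, -0.5]
width: 0.0198
gripper_force: 25.0
```

```bash
python3 - <<'E'
from h import *
p=notch(0,.0662); rel((*p,.057),-10); print(arm.get_state()['force'])
E
```

```text
shift [ 0.11 -0.01 -0.13] rot [-0.    0.02 -0.06] rows 0.0
[ 0.82506436  0.05073752 -0.46467981]
```

>>> move_arm:
  rows:
    - {"translation": [0,0,0.1],"rot": [0,0,0],"hand": 0.9}
    - {"translation": [0,0,0.15],"rot": [0,0,0],"hand": 0.9}
    - {"translation": [0,0,0.15],"rot": [0,0,0],"hand": 0.9}

```text
t: 6.88
eef_pos: [0.4672, -0.3243, 0.0555]
ee_rot: [3.141, -0.0, -0.175]
force: [-4.2, 4.2, 12.0]
width: 0.0196
gripper_force: 25.0
```

>>> move_arm:
  rows:
    - {"translation": [0,0,-0.1],"rot": [0,0,0],"hand": 0.9}
    - {"translation": [0,0,-0.1],"rot": [0,0,0],"hand": 0.7}
    - {"translation": [0,0,-0.1],"rot": [0,0,0],"hand": 0.6}
    - {"translation": [0,0,-0.1],"rot": [0,0,0],"hand": 0.6}
    - {"translation": [0,0,-1.5],"rot": [0,0,0],"hand": 0.6}
    - {"translation": [0,0,-4],"rot": [0,0,0],"hand": 0.6}
    - {"translation": [0,0,-8],"rot": [0,0,0],"hand": 0.6}

```text
t: 7.47
eef_pos: [0.4649, -0.3234, 0.1318]
ee_rot: [-3.14, 0.007, -0.176]
force: [1.3, -0.4, -1.1]
width: 0.0352
gripper_force: 0.0
```

```bash
python3 - <<'E'
from h import *
k=cam('wrist'); im,d=arm.grab_frame('wrist'); cv2.imwrite('pics/w6.png',im[...,::-1])
P=cloud(d,k); 
r=brush(im,k,np.array(notch(0,0)),np.radians(-10),.052,1); print(r[:5],'want',notch(0,0))
# 38: top o (.5492,.2561) yaw -4.08
o=np.array([.549,.2561]); a=np.radians(-4.1); g=o-.066*np.array([np.cos(a),np.sin(a)]); print(g); rel((*g,.12),-4.1)
E
```

```text
(array([ 0.54615882, -0.33868229]), np.float64(-0.17098263275853504), np.float64(0.03), np.float64(0.07400000000000007), np.float64(-0.14250000000000013)) want [ 0.5334708 -0.3357756]
[0.48316891 0.26081883]
shift [ -8.85 -58.02   2.01] rot [ 0.18 -0.34 -5.88] rows 14.1
```

View pics/w6.png

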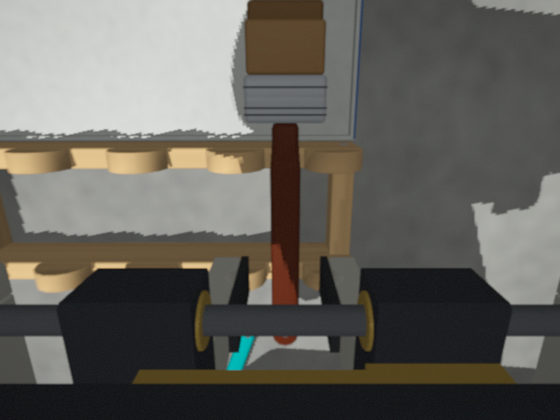

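>>> move_arm:
  rows:
    - {"translation": [-0.5,-3.5,-1],"rot": [0,0,-0.5],"hand": 0.55}
    - {"translation": [-1,-7.5,-1],"rot": [0,0,-1],"hand": 0.55}
    - {"translation": [-1.6,-11.5,-1],"rot": [0,0,-2],"hand": 0.55}
    - {"translation": [-2.2,-15.5,-1],"rot": [0,0,-3],"hand": 0.55}
    - {"translation": [-2.8,-19.5,-1],"rot": [0,0,-4],"hand": 0.55}
    - {"translation": [-3.5,-23.5,-1],"rot": [0,0,-5],"hand": 0.55}
    - {"translation": [-4.2,-27.5,-1],"rot": [0,0,-6],"hand": 0.55}
    - {"translation": [-5,-31.5,-1],"rot": [0,0,-6],"hand": 0.55}

```text
t: 8.18
eef_pos: [0.473, -0.0035, 0.1447]
ee_rot: [-3.141, -0.001, -0.07]
force: [1.7, 0.2, -0.2]
width: 0.0393
gripper_force: 0.0
```

```bash
python3 - <<'E'
from h import *
rel((.4832,.2608,.07),-4.1)
E
```

```text
shift [ -0.83 -26.43   7.48] rot [-0.02 -0.05  0.09] rows 6.6
```

>>> move_arm:
  rows:
    - {"translation": [-0.1,-4,0.5],"rot": [0,0,0],"hand": 0.55}
    - {"translation": [-0.2,-8,1],"rot": [0,0,0],"hand": 0.55}
    - {"translation": [-0.4,-12,2],"rot": [0,0,0],"hand": 0.55}
    - {"translation": [-0.5,-16,3],"rot": [0,0,0],"hand": 0.55}
    - {"translation": [-0.6,-20,4],"rot": [0,0,0],"hand": 0.55}
    - {"translation": [-0.7,-23.5,5.5],"rot": [0,0,0],"hand": 0.55}
    - {"translation": [-0.8,-26.4,7.4],"rot": [0,0,0],"hand": 0.55}
    - {"translation": [-0.8,-26.4,7.4],"rot": [0,0,0],"hand": 0.55}

```text
t: 8.85
eef_pos: [0.4833, 0.2624, 0.0672]
ee_rot: [3.14, 0.001, -0.068]
force: [0.9, -0.1, 0.3]
width: 0.0401
gripper_force: 0.0
```

```bash
cat >> h.py <<'E'
def look(o,y):
    """refine brush on the board ahead from wrist"""
    k=cam('wrist'); im,d=arm.grab_frame('wrist')
    r=brush(im,k,np.array(o),np.radians(y),.02,2); print(r[0].round(4),np.degrees(r[1]).round(2),[round(float(x),4) for x in r[2:4]],r[6])
    g=r[0]-.066*np.array([np.cos(r[1]),np.sin(r[1])]); rel((*g,.0245),np.degrees(r[1])); return im
E
python3 - <<'E'
from h import *
look((.549,.2561),-4.1); rel((.4832,.2608,.0245),-4.1)
E
```

```text
[0.5492 0.2628] -0.29 [0.038, 0.027] 150
shift [ 0.01 -0.3   4.37] rot [ 0.14  0.12 -3.61] rows 1.1
shift [ 0.02 -0.06  4.37] rot [0.14 0.11 0.2 ] rows 1.0
```

```bash
python3 - <<'E'
from h import *
im,d=arm.grab_frame('wrist'); cv2.imwrite('pics/w7.png',im[...,::-1])
k=cam('wrist')
for x in (-.03,0,.014,.03): 
    a=np.radians(-4.1); print(x,proj(k,[.5492+x*np.cos(a),.2561+x*np.sin(a),.02]).round(1))
E
```

```text
-0.03 [[280.4 187.2]]
0 [[280.3 132.9]]
0.014 [[280.3 105.8]]
0.03 [[280.3  73.3]]
```

View pics/w7.png

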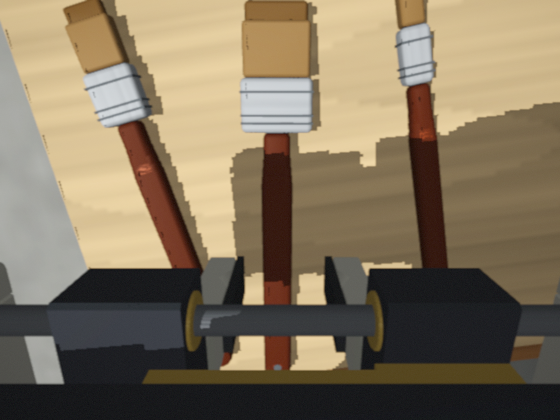

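>>> move_arm:
  rows:
    - {"translation": [0,-0.1,1.5],"rot": [0,0,0],"hand": 0.62}
    - {"translation": [0,-0.1,3.5],"rot": [0,0,0],"hand": 0.62}
    - {"translation": [0,-0.1,4.1],"rot": [0,0,0],"hand": 0.62}
    - {"translation": [0,-0.1,4.1],"rot": [0,0,0],"hand": 0.62}
    - {"translation": [0,-0.1,4.1],"rot": [0,0,0],"hand": 0.62}

```text
t: 9.37
eef_pos: [0.4842, 0.2589, 0.0301]
ee_rot: [3.141, -0.0, -0.072]
force: [0.3, -0.2, -0.5]
width: 0.0331
gripper_force: 0.0
```

```bash
python3 - <<'E'
from h import *
print(arm.get_state()['force']); rel((.4832,.2615,.0247),-4)
E
```

```text
[ 0.30764171 -0.17363984 -0.46169488]
shift [-0.12 -0.25  0.54] rot [ 0.01 -0.01 -0.1 ] rows 0.1
```

>>> move_arm:
  rows:
    - {"translation": [-0.1,-0.25,0.3],"rot": [0,0,0],"hand": 0.62}
    - {"translation": [-0.1,-0.25,0.5],"rot": [0,0,0],"hand": 0.62}
    - {"translation": [-0.1,-0.25,0.5],"rot": [0,0,0],"hand": 0.75}
    - {"translation": [-0.1,-0.25,0.5],"rot": [0,0,0],"hand": 0.92}
    - {"translation": [-0.1,-0.25,0.5],"rot": [0,0,0],"hand": 0.92}
    - {"translation": [-0.1,-0.25,0.5],"rot": [0,0,0],"hand": 0.92}

```text
t: 9.87
eef_pos: [0.4832, 0.2623, 0.0249]
ee_rot: [-3.141, -0.0, -0.071]
force: [-0.4, -0.1, 2.3]
width: 0.0178
gripper_force: 25.0
```

```bash
cat >> h.py <<'E'
def held(ztop):
    """ferrule of held brush in tool frame: distance of origin ahead of tool, lateral offset, from wrist image"""
    k=cam('wrist'); im,d=arm.grab_frame('wrist'); s=arm.get_state(); yaw=s['ee_rot'][2]; p=np.array(s['eef_pos'])
    r=brush(im,k,p[:2]+.066*np.array([np.cos(yaw),np.sin(yaw)]),yaw,ztop,1)
    rec=r[5]; hsv=cv2.cvtColor(rec,cv2.COLOR_RGB2HSV)
    m=((hsv[...,1]<60)&(hsv[...,2]>80)).astype(np.uint8); n,l,st,c=cv2.connectedComponentsWithStats(m)
    i=1+np.argmax(st[1:,4]); x0=st[i,1]*.0005-.19; h=st[i,3]*.0005
    print('origin',(.066+x0+h/2-.014).round(4),'fer len',h,'lat',(c[i,0]*.0005-.036).round(4),'width',st[i,2]*.0005,'tool',p.round(4),s['force'].round(1))
E
python3 - <<'E'
from h import *
held(.02)
E
```

```text
origin 0.0665 fer len 0.028 lat -0.0001 width 0.039 tool [0.4832 0.2623 0.0249] [-1.5  0.5  2. ]
```

>>> move_arm:
  rows:
    - {"translation": [0,0,-1],"rot": [0,0,0],"hand": 0.92}
    - {"translation": [0,0,-4],"rot": [0,0,0],"hand": 0.92}
    - {"translation": [0,0,-8],"rot": [0,0,0],"hand": 0.92}
    - {"translation": [0,1,-12],"rot": [0,0,0],"hand": 0.92}
    - {"translation": [0,4,-13.5],"rot": [0,0,0],"hand": 0.92}
    - {"translation": [0,8,-13.5],"rot": [0,0,0],"hand": 0.92}
    - {"translation": [0,12,-13.5],"rot": [0,0,0],"hand": 0.92}
    - {"translation": [0,16,-13.5],"rot": [0,0,0],"hand": 0.92}

```text
t: 10.58
eef_pos: [0.4712, 0.1012, 0.1608]
ee_rot: [-3.141, -0.001, -0.07]
force: [0.7, -0.6, -0.2]
width: 0.0177
gripper_force: 25.0
```

```bash
python3 - <<'E'
from h import *
rel((*notch(1,.0665),.15),-10)
E
```

```text
shift [ 3.33 35.99  1.05] rot [-0.07 -0.07  5.99] rows 8.7
```

>>> move_arm:
  rows:
    - {"translation": [0.4,4,0],"rot": [0,0,1],"hand": 0.92}
    - {"translation": [0.8,8,0],"rot": [0,0,2],"hand": 0.92}
    - {"translation": [1.1,12,0],"rot": [0,0,3],"hand": 0.92}
    - {"translation": [1.5,16,0],"rot": [0,0,4],"hand": 0.92}
    - {"translation": [1.8,20,0],"rot": [0,0,5],"hand": 0.92}
    - {"translation": [2.2,24,0],"rot": [0,0,6],"hand": 0.92}
    - {"translation": [2.6,28,0],"rot": [0,0,6],"hand": 0.92}
    - {"translation": [3,32,0],"rot": [0,0,6],"hand": 0.92}

```text
t: 11.25
eef_pos: [0.4785, -0.2209, 0.1605]
ee_rot: [-3.142, -0.001, -0.176]
force: [2.0, 1.2, 0.1]
width: 0.0177
gripper_force: 25.0
```

```bash
python3 - <<'E'
from h import *
rel((*notch(1,.0665),.083),-10)
E
```

```text
shift [0.76 3.86 7.75] rot [-0.   -0.05 -0.07] rows 2.1
```

>>> move_arm:
  rows:
    - {"translation": [0.4,2.5,0],"rot": [0,0,0],"hand": 0.92}
    - {"translation": [0.7,3.9,1],"rot": [0,0,0],"hand": 0.92}
    - {"translation": [0.7,3.9,4],"rot": [0,0,0],"hand": 0.92}
    - {"translation": [0.7,3.9,7],"rot": [0,0,0],"hand": 0.92}
    - {"translation": [0.7,3.9,7.7],"rot": [0,0,0],"hand": 0.92}
    - {"translation": [0.7,3.9,7.7],"rot": [0,0,0],"hand": 0.92}
    - {"translation": [0.7,3.9,7.7],"rot": [0,0,0],"hand": 0.92}

```text
t: 11.83
eef_pos: [0.4795, -0.2585, 0.0835]
ee_rot: [3.141, 0.0, -0.175]
force: [0.7, -0.1, 1.1]
width: 0.0182
gripper_force: 25.0
```

```bash
python3 - <<'E'
from h import *
k=cam('wrist'); im,d=arm.grab_frame('wrist'); cv2.imwrite('pics/w8.png',im[...,::-1])
P=cloud(d,k); P[d==0]=0; teeth(P); rel((*notch(1,.0665),.0575),-10)
E
```

```text
18919 rack x (np.float64(-0.006856431945926176), np.float64(0.12682587388129632)) y -0.1253 -0.0739 z 0.0543
328 rack x (np.float64(0.03622949601879358), np.float64(0.0498169393191094)) y 0.1089 0.1151 z 0.0527
2010 rack x (np.float64(0.03619303426604704), np.float64(0.049962373516998566)) y 0.0449 0.0807 z 0.0606
1961 rack x (np.float64(0.03627100723171726), np.float64(0.04992690852651678)) y -0.0198 0.0163 z 0.0607
1968 rack x (np.float64(0.036111515320314216), np.float64(0.049900836822662144)) y -0.0844 -0.0481 z 0.0608
2036 rack x (np.float64(0.03620709029325303), np.float64(0.04985629855441354)) y -0.1489 -0.1127 z 0.0606
shift [-0.06  0.18  2.67] rot [ 0.03 -0.1  -0.01] rows 0.6
```

View pics/w8.png

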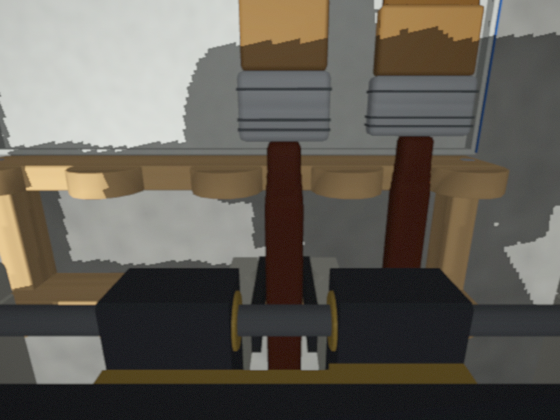

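>>> move_arm:
  rows:
    - {"translation": [0,0.13,1],"rot": [0,0,0],"hand": 0.92}
    - {"translation": [0,0.13,2],"rot": [0,0,0],"hand": 0.92}
    - {"translation": [0,0.13,2.55],"rot": [0,0,0],"hand": 0.92}
    - {"translation": [0,0.13,2.65],"rot": [0,0,0],"hand": 0.92}
    - {"translation": [0,0.13,2.65],"rot": [0,0,0],"hand": 0.92}
    - {"translation": [0,0.13,2.65],"rot": [0,0,0],"hand": 0.92}

```text
t: 12.38
eef_pos: [0.4788, -0.2595, 0.0563]
ee_rot: [3.142, -0.0, -0.175]
force: [-1.9, 2.0, 5.5]
width: 0.0179
gripper_force: 25.0
```

```bash
python3 - <<'E'
from h import *
print(arm.get_state()['force']); rel((*notch(1,.0665),.0555),-10)
E
```

```text
[-1.88287246  2.04496003  5.47726699]
shift [0.05 0.06 0.08] rot [ 0.   -0.   -0.04] rows 0.0
```

>>> move_arm:
  rows:
    - {"translation": [0,0,0],"rot": [0,0,0],"hand": 0.75}
    - {"translation": [0,0,0],"rot": [0,0,0],"hand": 0.62}
    - {"translation": [0,0,0],"rot": [0,0,0],"hand": 0.62}
    - {"translation": [0,0,-1.5],"rot": [0,0,0],"hand": 0.62}
    - {"translation": [0,0,-4.5],"rot": [0,0,0],"hand": 0.62}
    - {"translation": [0,0,-8.5],"rot": [0,0,0],"hand": 0.62}
    - {"translation": [0,-3.5,-9.5],"rot": [0,0,-2],"hand": 0.62}
    - {"translation": [0,-7.5,-9.5],"rot": [0,0,-5],"hand": 0.62}

```text
t: 13.05
eef_pos: [0.4939, -0.1869, 0.1546]
ee_rot: [3.141, -0.006, -0.091]
force: [1.5, -0.5, -1.4]
width: 0.0334
gripper_force: 0.0
```

```bash
python3 - <<'E'
from h import *
o=np.array([.561,.3364]); a=np.radians(11.3); g=o-.066*np.array([np.cos(a),np.sin(a)]); print(g); rel((*g,.07),11.3)
E
```

```text
[0.49627943 0.32346755]
shift [ -4.44 -50.85   8.41] rot [  0.08  -0.37 -16.49] rows 12.4
```

>>> move_arm:
  rows:
    - {"translation": [-0.3,-4,0],"rot": [0,0,-2],"hand": 0.62}
    - {"translation": [-0.7,-8,0],"rot": [0,0,-4],"hand": 0.62}
    - {"translation": [-1,-12,0],"rot": [0,0,-6],"hand": 0.62}
    - {"translation": [-1.4,-16,0],"rot": [0,0,-8],"hand": 0.62}
    - {"translation": [-1.7,-20,0],"rot": [0,0,-10],"hand": 0.62}
    - {"translation": [-2.1,-24,0],"rot": [0,0,-12],"hand": 0.62}
    - {"translation": [-2.4,-28,0],"rot": [0,0,-14],"hand": 0.62}
    - {"translation": [-2.8,-32,0],"rot": [0,0,-16.4],"hand": 0.62}

```text
t: 13.72
eef_pos: [0.4919, 0.1374, 0.1512]
ee_rot: [-3.141, -0.0, 0.2]
force: [1.5, 0.0, -0.2]
width: 0.0331
gripper_force: 0.0
```

```bash
python3 - <<'E'
from h import *
rel((.4963,.3235,.07),11.3)
E
```

```text
shift [  4.12 -18.16   8.12] rot [-0.01 -0.03  0.14] rows 4.9
```

>>> move_arm:
  rows:
    - {"translation": [0.9,-4,1],"rot": [0,0,0],"hand": 0.62}
    - {"translation": [1.8,-8,2],"rot": [0,0,0],"hand": 0.62}
    - {"translation": [2.7,-12,3],"rot": [0,0,0],"hand": 0.62}
    - {"translation": [3.5,-15.5,5],"rot": [0,0,0],"hand": 0.62}
    - {"translation": [4.1,-18.1,7.5],"rot": [0,0,0],"hand": 0.62}
    - {"translation": [4.1,-18.1,8.1],"rot": [0,0,0],"hand": 0.62}
    - {"translation": [4.1,-18.1,8.1],"rot": [0,0,0],"hand": 0.62}
    - {"translation": [4.1,-18.1,8.1],"rot": [0,0,0],"hand": 0.62}

```text
t: 14.38
eef_pos: [0.4965, 0.3204, 0.0694]
ee_rot: [3.14, 0.002, 0.198]
force: [0.1, -1.2, 0.3]
width: 0.0334
gripper_force: 0.0
```

```bash
python3 - <<'E'
from h import *
rel((.4963,.3235,.0247),11.3)
held(.02)
k=cam('wrist'); im,d=arm.grab_frame('wrist'); 
hsv=cv2.cvtColor(im,cv2.COLOR_RGB2HSV)
for v in (160,180,200,220,240):
    m=np.where((im[v,:,0].astype(int)<140)&(hsv[v,:,1]>120)&(abs(np.arange(560)-284)<60))[0]; print(v,m.min(),m.max(),m.mean())
E
```

```text
shift [ 0.05 -0.32  4.47] rot [0.08 0.09 0.06] rows 1.1
origin 0.066 fer len 0.028 lat 0.0067 width 0.0265 tool [0.497  0.3203 0.0703] [-0.2 -0.2  0.6]
160 260 283 271.5
180 260 284 272.6363636363636
200 259 285 272.0
220 260 285 272.5
240 260 284 272.0
```

>>> move_arm:
  rows:
    - {"translation": [0,-0.5,0.5],"rot": [0,0,0],"hand": 0.62}
    - {"translation": [0,-0.6,2],"rot": [0,0,0],"hand": 0.62}
    - {"translation": [0,-0.6,2.5],"rot": [0,0,0],"hand": 0.62}
    - {"translation": [0,-0.6,2.5],"rot": [0,0,0],"hand": 0.62}
    - {"translation": [0,-0.6,2.5],"rot": [0,0,0],"hand": 0.62}

```text
t: 14.9
eef_pos: [0.4958, 0.3264, 0.0454]
ee_rot: [3.141, 0.0, 0.197]
force: [-0.3, 1.2, -0.3]
width: 0.0332
gripper_force: 0.0
```

```bash
python3 - <<'E'
from h import *
held(.02); rel((.4963,.3255,.0247),11.3)
E
```

```text
origin 0.066 fer len 0.028 lat 0.0005 width 0.027 tool [0.496  0.3266 0.0457] [-0.2  0.4 -0.5]
shift [0.   0.12 2.1 ] rot [-0.01 -0.03  0.02] rows 0.5
```

>>> move_arm:
  rows:
    - {"translation": [0,0,1],"rot": [0,0,0],"hand": 0.62}
    - {"translation": [0,0,1.9],"rot": [0,0,0],"hand": 0.62}
    - {"translation": [0,0,2.05],"rot": [0,0,0],"hand": 0.62}
    - {"translation": [0,0,2.05],"rot": [0,0,0],"hand": 0.62}
    - {"translation": [0,0,2.05],"rot": [0,0,0],"hand": 0.8}
    - {"translation": [0,0,2.05],"rot": [0,0,0],"hand": 0.94}
    - {"translation": [0,0,2.05],"rot": [0,0,0],"hand": 0.94}
    - {"translation": [0,0,2.05],"rot": [0,0,0],"hand": 0.94}

```text
t: 15.62
eef_pos: [0.4958, 0.3269, 0.0248]
ee_rot: [-3.141, -0.0, 0.198]
force: [0.1, 0.6, -0.2]
width: 0.0156
gripper_force: 25.0
```

```bash
python3 - <<'E'
from h import *
held(.02)
E
```

```text
origin 0.066 fer len 0.028 lat -0.0001 width 0.027 tool [0.4959 0.3269 0.0249] [-0.1  0.5 -0.3]
```

>>> move_arm:
  rows:
    - {"translation": [0,0,-1],"rot": [0,0,0],"hand": 0.94}
    - {"translation": [0,0,-4],"rot": [0,0,0],"hand": 0.94}
    - {"translation": [0,0,-8],"rot": [0,0,0],"hand": 0.94}
    - {"translation": [-0.2,1,-12],"rot": [0,0,1],"hand": 0.94}
    - {"translation": [-0.8,4,-13.5],"rot": [0,0,3],"hand": 0.94}
    - {"translation": [-1.6,8,-13.5],"rot": [0,0,6],"hand": 0.94}
    - {"translation": [-2.3,12,-13.5],"rot": [0,0,9],"hand": 0.94}
    - {"translation": [-3,16,-13.5],"rot": [0,0,12],"hand": 0.94}

```text
t: 16.33
eef_pos: [0.4974, 0.1627, 0.1611]
ee_rot: [-3.14, -0.002, -0.013]
force: [0.7, -0.7, -1.2]
width: 0.0157
gripper_force: 25.0
```

```bash
python3 - <<'E'
from h import *
rel((*notch(2,.066),.15),-10)
E
```

```text
shift [-0.17 35.9   1.06] rot [-0.09 -0.08  9.25] rows 8.6
```

>>> move_arm:
  rows:
    - {"translation": [0,4,0],"rot": [0,0,1.5],"hand": 0.94}
    - {"translation": [0,8,0],"rot": [0,0,3],"hand": 0.94}
    - {"translation": [0,12,0],"rot": [0,0,4.5],"hand": 0.94}
    - {"translation": [0,16,0],"rot": [0,0,6],"hand": 0.94}
    - {"translation": [0,20,0],"rot": [0,0,7.5],"hand": 0.94}
    - {"translation": [-0.1,24,0],"rot": [0,0,9.2],"hand": 0.94}
    - {"translation": [-0.1,28,0],"rot": [0,0,9.2],"hand": 0.94}
    - {"translation": [-0.2,32,0],"rot": [0,0,9.2],"hand": 0.94}

```text
t: 17.0
eef_pos: [0.4917, -0.1579, 0.1608]
ee_rot: [-3.141, -0.001, -0.172]
force: [1.0, 1.0, -0.1]
width: 0.0156
gripper_force: 25.0
```

```bash
python3 - <<'E'
from h import *
rel((*notch(2,.066),.083),-10)
E
```

```text
shift [0.58 3.8  7.78] rot [-0.02 -0.08  0.14] rows 2.1
```

>>> move_arm:
  rows:
    - {"translation": [0.4,2.5,0],"rot": [0,0,0],"hand": 0.94}
    - {"translation": [0.6,3.9,1],"rot": [0,0,0.1],"hand": 0.94}
    - {"translation": [0.6,3.9,4],"rot": [0,0,0.1],"hand": 0.94}
    - {"translation": [0.6,3.9,7],"rot": [0,0,0.1],"hand": 0.94}
    - {"translation": [0.6,3.9,7.7],"rot": [0,0,0.1],"hand": 0.94}
    - {"translation": [0.6,3.9,7.7],"rot": [0,0,0.1],"hand": 0.94}
    - {"translation": [0.6,3.9,7.7],"rot": [0,0,0.1],"hand": 0.94}

```text
t: 17.58
eef_pos: [0.4918, -0.1955, 0.0836]
ee_rot: [3.141, -0.0, -0.173]
force: [0.3, 0.1, -0.4]
width: 0.0157
gripper_force: 25.0
```

```bash
python3 - <<'E'
from h import *
k=cam('wrist'); im,d=arm.grab_frame('wrist'); 
P=cloud(d,k); P[d==0]=0; teeth(P); rel((*notch(2,.066),.0555),-10)
E
```

```text
14925 rack x (np.float64(-0.006122869278032933), np.float64(0.12801571867572498)) y -0.0535 -0.0142 z 0.0549
13992 rack x (np.float64(-0.03045222027053913), np.float64(0.12817249342563533)) y -0.1094 -0.0734 z 0.0543
2007 rack x (np.float64(0.036210801812964634), np.float64(0.05002795463769984)) y 0.1097 0.1456 z 0.0605
1940 rack x (np.float64(0.03605069289667686), np.float64(0.04994713359975856)) y 0.0455 0.0814 z 0.0605
1969 rack x (np.float64(0.036038028324700815), np.float64(0.0498957805306508)) y -0.0192 0.0167 z 0.0607
2028 rack x (np.float64(0.03613678798384473), np.float64(0.04992166813648916)) y -0.0834 -0.0476 z 0.0611
70 rack x (np.float64(0.036353688702198364), np.float64(0.048840400188478295)) y -0.115 -0.1124 z 0.0494
1742 rack x (np.float64(-0.08753321161607155), np.float64(-0.04762797585283183)) y -0.1097 -0.0885 z 0.0535
shift [-0.13  0.11  2.87] rot [ 0.01 -0.11  0.09] rows 0.7
```

>>> move_arm:
  rows:
    - {"translation": [-0.1,0.06,1],"rot": [0,0,0.1],"hand": 0.94}
    - {"translation": [-0.1,0.06,2],"rot": [0,0,0.1],"hand": 0.94}
    - {"translation": [-0.1,0.06,2.55],"rot": [0,0,0.1],"hand": 0.94}
    - {"translation": [-0.1,0.06,2.7],"rot": [0,0,0.1],"hand": 0.94}
    - {"translation": [-0.1,0.06,2.7],"rot": [0,0,0.1],"hand": 0.94}
    - {"translation": [-0.1,0.06,2.7],"rot": [0,0,0.1],"hand": 0.94}

```text
t: 18.13
eef_pos: [0.4901, -0.1956, 0.0562]
ee_rot: [3.142, -0.0, -0.175]
force: [-3.6, 3.1, 10.1]
width: 0.0162
gripper_force: 25.0
```

```bash
python3 - <<'E'
from h import *
print(arm.get_state()['force']); rel((*notch(2,.066),.0555),-10)
E
```

```text
[-3.55410181  3.05863411 10.12049435]
shift [0.1  0.05 0.07] rot [ 0.01 -0.   -0.03] rows 0.0
```

Seated; release, back off, go for the last brush.

>>> move_arm:
  rows:
    - {"translation": [0,0,-0.05],"rot": [0,0,0],"hand": 0.78}
    - {"translation": [0,0,-0.05],"rot": [0,0,0],"hand": 0.64}
    - {"translation": [0,0,-0.05],"rot": [0,0,0],"hand": 0.64}
    - {"translation": [0,0,-1.5],"rot": [0,0,0],"hand": 0.64}
    - {"translation": [0,0,-4.5],"rot": [0,0,0],"hand": 0.64}
    - {"translation": [0,0,-8.5],"rot": [0,0,0],"hand": 0.64}
    - {"translation": [0,-3.5,-9.5],"rot": [0,0,-3],"hand": 0.64}
    - {"translation": [0,-7.5,-9.5],"rot": [0,0,-7],"hand": 0.64}

```text
t: 18.8
eef_pos: [0.5052, -0.1227, 0.1541]
ee_rot: [-3.141, -0.006, -0.055]
force: [1.7, 0.4, -1.1]
width: 0.0318
gripper_force: 0.0
```

```bash
python3 - <<'E'
from h import *
o=np.array([.5695,.182]); a=np.radians(8.45); g=o-.066*np.array([np.cos(a),np.sin(a)]); print(g); rel((*g,.07),8.45)
E
```

```text
[0.50421646 0.17230155]
shift [ -1.78 -29.45   8.4 ] rot [  0.02  -0.36 -11.6 ] rows 7.4
```

>>> move_arm:
  rows:
    - {"translation": [-0.2,-4,0],"rot": [0,0,-2],"hand": 0.64}
    - {"translation": [-0.4,-8,0],"rot": [0,0,-4],"hand": 0.64}
    - {"translation": [-0.7,-12,0.5],"rot": [0,0,-6],"hand": 0.64}
    - {"translation": [-0.9,-16,1],"rot": [0,0,-8],"hand": 0.64}
    - {"translation": [-1.2,-20,2],"rot": [0,0,-10],"hand": 0.64}
    - {"translation": [-1.4,-23.5,3.5],"rot": [0,0,-11.5],"hand": 0.64}
    - {"translation": [-1.6,-27,5.5],"rot": [0,0,-11.5],"hand": 0.64}
    - {"translation": [-1.8,-29.4,8],"rot": [0,0,-11.5],"hand": 0.64}

```text
t: 19.47
eef_pos: [0.5019, 0.1761, 0.0709]
ee_rot: [-3.14, -0.003, 0.149]
force: [1.0, 0.2, -0.5]
width: 0.0315
gripper_force: 0.0
```

>>> move_arm:
  rows:
    - {"translation": [0,0,0],"rot": [0,0,0],"hand": 0.64}
    - {"translation": [0,0,0],"rot": [0,0,0],"hand": 0.64}

```text
t: 19.63
eef_pos: [0.5, 0.1731, 0.0688]
ee_rot: [3.14, 0.003, 0.15]
force: [-0.2, -1.1, 0.2]
width: 0.0314
gripper_force: 0.0
```

```bash
python3 - <<'E'
from h import *
rel((.5042,.1723,.0247),8.45); held(.02)
k=cam('wrist'); im,d=arm.grab_frame('wrist'); 
hsv=cv2.cvtColor(im,cv2.COLOR_RGB2HSV)
for v in (160,200,240):
    m=np.where((im[v,:,0].astype(int)<140)&(hsv[v,:,1]>120)&(abs(np.arange(560)-284)<60))[0]; print(v,m.min(),m.max(),m.mean())
E
```

```text
shift [0.42 0.13 4.41] rot [0.11 0.19 0.12] rows 1.1
origin 0.0698 fer len 0.0285 lat 0.0002 width 0.016 tool [0.5006 0.1725 0.0699] [-0.   0.8  0.5]
160 273 292 282.5
200 272 294 283.0
240 272 293 282.5
```

>>> move_arm:
  rows:
    - {"translation": [0.35,0,2],"rot": [0,0,0],"hand": 0.64}
    - {"translation": [0.35,0,3.5],"rot": [0,0,0],"hand": 0.64}
    - {"translation": [0.35,0,4.2],"rot": [0,0,0],"hand": 0.64}
    - {"translation": [0.35,0,4.2],"rot": [0,0,0],"hand": 0.64}
    - {"translation": [0.35,0,4.2],"rot": [0,0,0],"hand": 0.64}

```text
t: 20.15
eef_pos: [0.5049, 0.1724, 0.0292]
ee_rot: [3.142, -0.0, 0.146]
force: [0.2, 0.7, -0.1]
width: 0.0311
gripper_force: 0.0
```

```bash
python3 - <<'E'
from h import *
held(.02)
E
```

```text
origin 0.0652 fer len 0.0275 lat 0.0008 width 0.016 tool [0.5051 0.1728 0.0296] [ 1.3 -0.  -0.4]
```

>>> move_arm:
  rows:
    - {"translation": [0,0,0.3],"rot": [0,0,0],"hand": 0.64}
    - {"translation": [0,0,0.45],"rot": [0,0,0],"hand": 0.64}
    - {"translation": [0,0,0.45],"rot": [0,0,0],"hand": 0.8}
    - {"translation": [0,0,0.45],"rot": [0,0,0],"hand": 0.96}
    - {"translation": [0,0,0.45],"rot": [0,0,0],"hand": 0.96}
    - {"translation": [0,0,0.45],"rot": [0,0,0],"hand": 0.96}
    - {"translation": [0,0,0.45],"rot": [0,0,0],"hand": 0.96}

```text
t: 20.78
eef_pos: [0.5046, 0.1732, 0.0242]
ee_rot: [-3.142, -0.0, 0.147]
force: [-0.7, 0.0, 2.2]
width: 0.0135
gripper_force: 25.0
```

```bash
python3 - <<'E'
from h import *
held(.02)
E
```

```text
origin 0.0658 fer len 0.0275 lat -0.0003 width 0.0155 tool [0.5046 0.1731 0.0242] [-0.8  0.2  2.7]
```

>>> move_arm:
  rows:
    - {"translation": [0,0,-1],"rot": [0,0,0],"hand": 0.96}
    - {"translation": [0,0,-4],"rot": [0,0,0],"hand": 0.96}
    - {"translation": [0,0,-8],"rot": [0,0,0],"hand": 0.96}
    - {"translation": [-0.2,1,-12],"rot": [0,0,2],"hand": 0.96}
    - {"translation": [-0.7,4,-13.5],"rot": [0,0,6],"hand": 0.96}
    - {"translation": [-1.3,8,-13.5],"rot": [0,0,10],"hand": 0.96}
    - {"translation": [-2,12,-13.5],"rot": [0,0,14],"hand": 0.96}
    - {"translation": [-2.7,16,-13.5],"rot": [0,0,18],"hand": 0.96}

```text
t: 21.5
eef_pos: [0.501, 0.0096, 0.1605]
ee_rot: [-3.14, -0.002, -0.169]
force: [1.0, -0.4, -0.1]
width: 0.0138
gripper_force: 25.0
```

```bash
python3 - <<'E'
from h import *
rel((*notch(3,.0658),.15),-10)
E
```

```text
shift [ 2.54 13.96  1.04] rot [-0.07 -0.1   0.31] rows 3.4
```

>>> move_arm:
  rows:
    - {"translation": [0.7,4,0],"rot": [0,0,0],"hand": 0.96}
    - {"translation": [1.4,8,0],"rot": [0,0,0],"hand": 0.96}
    - {"translation": [2.1,12,0.5],"rot": [0,0,0],"hand": 0.96}
    - {"translation": [2.5,14,2],"rot": [0,0,0],"hand": 0.96}
    - {"translation": [2.5,14,5.5],"rot": [0,0,0],"hand": 0.96}
    - {"translation": [2.5,14,7.7],"rot": [0,0,0],"hand": 0.96}
    - {"translation": [2.5,14,7.7],"rot": [0,0,0],"hand": 0.96}
    - {"translation": [2.5,14,7.7],"rot": [0,0,0],"hand": 0.96}

```text
t: 22.17
eef_pos: [0.502, -0.1317, 0.082]
ee_rot: [3.141, 0.002, -0.167]
force: [1.3, -0.5, 1.5]
width: 0.0134
gripper_force: 25.0
```

```bash
python3 - <<'E'
from h import *
k=cam('wrist'); im,d=arm.grab_frame('wrist'); 
P=cloud(d,k); P[d==0]=0; teeth(P); rel((*notch(3,.0658),.0555),-10)
E
```

```text
11587 rack x (np.float64(-0.029596890183834428), np.float64(0.12714614961427584)) y -0.0427 -0.0135 z 0.0548
10068 rack x (np.float64(-0.005934051278469049), np.float64(0.11902036976672055)) y 0.0177 0.0449 z 0.054
2008 rack x (np.float64(0.036226748642575975), np.float64(0.049884541805718684)) y 0.1103 0.1463 z 0.0604
2001 rack x (np.float64(0.03618769850581912), np.float64(0.05000061546115748)) y 0.0457 0.0821 z 0.0607
2050 rack x (np.float64(0.036048779882845605), np.float64(0.049942517916841615)) y -0.0187 0.0173 z 0.0611
81 rack x (np.float64(-0.04786013806914392), np.float64(-0.041844862406348875)) y -0.0143 -0.0034 z 0.0598
1593 rack x (np.float64(-0.08760524879578288), np.float64(-0.04700366347466812)) y -0.0422 -0.0237 z 0.0535
shift [-0.05  0.1   2.77] rot [ 0.02 -0.02  0.48] rows 0.7
```

>>> move_arm:
  rows:
    - {"translation": [-0.05,0.05,1],"rot": [0,0,0.4],"hand": 0.96}
    - {"translation": [-0.05,0.05,2],"rot": [0,0,0.4],"hand": 0.96}
    - {"translation": [-0.05,0.05,2.5],"rot": [0,0,0.4],"hand": 0.96}
    - {"translation": [-0.05,0.05,2.7],"rot": [0,0,0.4],"hand": 0.96}
    - {"translation": [-0.05,0.05,2.7],"rot": [0,0,0.4],"hand": 0.96}
    - {"translation": [-0.05,0.05,2.7],"rot": [0,0,0.4],"hand": 0.96}

```text
t: 22.72
eef_pos: [0.5021, -0.1314, 0.056]
ee_rot: [3.142, -0.0, -0.173]
force: [-5.0, 2.7, 12.3]
width: 0.0134
gripper_force: 25.0
```

```bash
python3 - <<'E'
from h import *
print(arm.get_state()['force']); rel((*notch(3,.0658),.0555),-10)
E
```

```text
[-5.01081817  2.71564995 12.31428431]
shift [0.06 0.08 0.05] rot [ 0.   -0.01  0.09] rows 0.0
```

>>> move_arm:
  rows:
    - {"translation": [0,0,-0.1],"rot": [0,0,0],"hand": 0.96}
    - {"translation": [0,0,-0.1],"rot": [0,0,0],"hand": 0.78}
    - {"translation": [0,0,-0.1],"rot": [0,0,0],"hand": 0.64}
    - {"translation": [0,0,-0.1],"rot": [0,0,0],"hand": 0.64}
    - {"translation": [0,0,-1.5],"rot": [0,0,0],"hand": 0.64}
    - {"translation": [0,0,-4.5],"rot": [0,0,0],"hand": 0.64}
    - {"translation": [0,0,-8.5],"rot": [0,0,0],"hand": 0.64}
    - {"translation": [0,-2,-12],"rot": [0,0,0],"hand": 0.64}

```text
t: 23.38
eef_pos: [0.5046, -0.1136, 0.1763]
ee_rot: [3.141, 0.002, -0.176]
force: [2.1, 0.6, 0.2]
width: 0.0313
gripper_force: 0.0
```

>>> move_arm:
  rows:
    - {"translation": [0,-4,-1],"rot": [0,0,0],"hand": 0.64}
    - {"translation": [0,-8,-2],"rot": [0,0,0],"hand": 0.64}
    - {"translation": [0,-12,-2],"rot": [0,0,0],"hand": 0.64}
    - {"translation": [0,-16,-2],"rot": [0,0,0],"hand": 0.64}
    - {"translation": [0,-20,-2],"rot": [0,0,0],"hand": 0.64}
    - {"translation": [0,-24,-2],"rot": [0,0,0],"hand": 0.64}
    - {"translation": [0,-28,-2],"rot": [0,0,0],"hand": 0.64}
    - {"translation": [0,-32,-2],"rot": [0,0,0],"hand": 0.64}

```text
t: 24.05
eef_pos: [0.5608, 0.2051, 0.1949]
ee_rot: [3.142, 0.0, -0.174]
force: [0.6, -0.6, 0.6]
width: 0.0316
gripper_force: 0.0
```

```bash
python3 - <<'E'
from h import *
k=cam('top'); im,d=arm.grab_frame('top')
C=np.array([.4847,-.2263]); X,Y=np.meshgrid(np.arange(-.13,.25,.0007),np.arange(-.16,.16,.0007),indexing='ij')
W=np.stack([C[0]+.9848*X+.1736*Y,C[1]-.1736*X+.9848*Y,0*X+.052],-1)
uv=proj(k,W.reshape(-1,3)).reshape(X.shape+(2,)).astype(np.float32)
rec=cv2.remap(im,uv[...,0],uv[...,1],cv2.INTER_CUBIC)
dd=cv2.remap(d,uv[...,0],uv[...,1],cv2.INTER_NEAREST)
hsv=cv2.cvtColor(rec,cv2.COLOR_RGB2HSV)
dark=(rec[...,0].astype(int)<110)&(hsv[...,1]>130)
P=cloud(d,k)
for y in (-.0975,-.0325,.0325,.0975):
    out=[]
    for x in (-.08,-.02,.02,.055):
        m=dark&(abs(X-x)<.008)&(abs(Y-y)<.02); out.append((Y[m].mean()*1000).round(1) if m.any() else None)
    m=dark&(abs(Y-y)<.02)&(X<.09)&(X>-.12)
    zs=[]
    for x in (-.08,0,.09):
        i=((P[...,0]-(C[0]+.9848*x+.1736*y))**2+(P[...,1]-(C[1]-.1736*x+.9848*y))**2).argmin(); zs.append(P[...,2].flat[i].round(3))
    print(y,'centre mm',out,'x range',X[m].min().round(4),X[m].max().round(4),'z',zs)
cv2.imwrite('pics/final.png',rec[::-1,::-1,::-1])
cv2.imwrite('pics/top9.png',im[...,::-1])
for l in ('mug','oil_bottle'):
    for r in arm.pinpoint(l,'top'): print(l,r['p'],w(r['point'],k).round(3))
E
```

```text
-0.0975 centre mm [np.float64(-99.1), np.float64(-99.2), np.float64(-99.3), np.float64(-99.1)] x range -0.0964 0.0653 z [np.float64(0.052), np.float64(0.052), np.float64(0.05)]
-0.0325 centre mm [np.float64(-33.6), np.float64(-33.7), np.float64(-33.7), np.float64(-33.4)] x range -0.1195 0.0646 z [np.float64(-0.003), np.float64(0.05), np.float64(0.051)]
0.0325 centre mm [np.float64(30.9), np.float64(30.9), np.float64(30.8), np.float64(31.0)] x range -0.0971 0.0639 z [np.float64(0.047), np.float64(0.05), np.float64(0.054)]
0.0975 centre mm [np.float64(96.6), np.float64(96.2), np.float64(96.2), np.float64(96.4)] x range -0.0978 0.0646 z [np.float64(0.056), np.float64(0.049), np.float64(0.051)]
mug 0.81 [ 0.666 -0.352  0.   ]
oil_bottle 0.95 [ 0.708 -0.174  0.   ]
oil_bottle 0.46 [ 0.557 -0.212  0.038]
```

View pics/final.png

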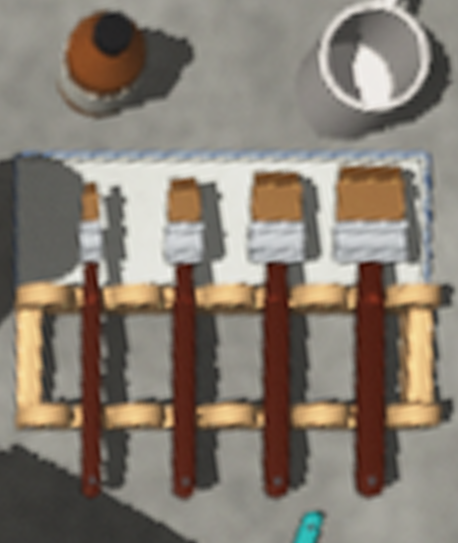

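The rectified top view shows all four brushes straight and level in their notches. The widest is at the mug end (right, near pixel 370,260) and the narrowest at the bottle end (left, near 90,260). The ferrules are clear of the front bar, and the mug and bottle have not moved.

```bash
python3 -c "
from station import arm; print(arm.job_done())"
```

```text
the job is handed in; nothing more can be done
None
```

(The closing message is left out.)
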